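# Square up the Y-pegs with the ruler

## Task

Take the aluminium ruler by its yellow rib and, with its long edge, push the blue heads of the three aluminium Y-pegs away from the robot until the nearer heads are level with the farthest one in a straight line square to the pegs. Stop there, so that the farthest peg stays about where it was (within 40 mm), and keep the gripper itself off the pegs. Then draw the ruler back a few centimetres clear of the heads and let go of it lying flat on the bench.

Things in the scene. Friction and masses are not known exactly. Their poses are not given: they have to be found in the camera images.
- ruler_grip (a point): Aluminium safety ruler lying flat: base 200 mm long (y), 80 mm wide (x), 8 mm thick, tick marks on both long edges. On its midline a yellow rib, 16 mm wide (x), 120 mm long (y), top 50 mm over the bench. Point: on the midline, mid-length, at grip height, 34 mm above the underside; z up. Pushing edges at x = +40 and -40 mm, either will do. 0.35 kg. Fingers opened wide reach past the base: draw back first.
- peg_a: Aluminium Y-peg lying flat, 180 mm long, shaft 20 mm wide, pointed; its head is a blue end plate 28 mm wide, 18 mm high. About 35 g, slides freely. Origin: bottom centre of the head's flat end face, at bench height; x runs from head to tip, z up. Three identical ones lie about 60 mm apart, nearly parallel, in any order, heads towards the robot, staggered 5 to 10 cm.
- peg_b: Aluminium Y-peg lying flat, 180 mm long, shaft 20 mm wide, pointed; its head is a blue end plate 28 mm wide, 18 mm high. About 35 g, slides freely. Origin: bottom centre of the head's flat end face, at bench height; x runs from head to tip, z up. Three identical ones lie about 60 mm apart, nearly parallel, in any order, heads towards the robot, staggered 5 to 10 cm.
- peg_c: Aluminium Y-peg lying flat, 180 mm long, shaft 20 mm wide, pointed; its head is a blue end plate 28 mm wide, 18 mm high. About 35 g, slides freely. Origin: bottom centre of the head's flat end face, at bench height; x runs from head to tip, z up. Three identical ones lie about 60 mm apart, nearly parallel, in any order, heads towards the robot, staggered 5 to 10 cm.

How it is judged:
On the way:
1. one long edge of the ruler, low on the bench, is up against all three peg heads at once (within 10 mm) (((x of peg_a in the frame of ruler_grip between 0.03 and 0.05 m and y of peg_a in the frame of ruler_grip between -0.105 and 0.105 m and z of peg_a in the frame of ruler_grip between -0.048 and -0.022 m and x of peg_b in the frame of ruler_grip between 0.03 and 0.05 m and y of peg_b in the frame of ruler_grip between -0.105 and 0.105 m and z of peg_b in the frame of ruler_grip between -0.048 and -0.022 m and x of peg_c in the frame of ruler_grip between 0.03 and 0.05 m and y of peg_c in the frame of ruler_grip between -0.105 and 0.105 m and z of peg_c in the frame of ruler_grip between -0.048 and -0.022 m) or (x of peg_a in the frame of ruler_grip between -0.05 and -0.03 m and y of peg_a in the frame of ruler_grip between -0.105 and 0.105 m and z of peg_a in the frame of ruler_grip between -0.048 and -0.022 m and x of peg_b in the frame of ruler_grip between -0.05 and -0.03 m and y of peg_b in the frame of ruler_grip between -0.105 and 0.105 m and z of peg_b in the frame of ruler_grip between -0.048 and -0.022 m and x of peg_c in the frame of ruler_grip between -0.05 and -0.03 m and y of peg_c in the frame of ruler_grip between -0.105 and 0.105 m and z of peg_c in the frame of ruler_grip between -0.048 and -0.022 m))), for 0.1 s.
At the end, for the whole second after the job is handed in: The head faces are level within 15 mm (measured along any peg), the pegs parallel within 0.2 rad, flat and still on the bench, at least one (the farthest) within 40 mm of its start; the ruler lies flat on the bench, its base at least 8 mm clear of the heads (x of peg_a in the frame of peg_b between -0.015 and 0.015 m and angle between the x axis of peg_a and the x axis of peg_b, either way round below 0.2 rad and x of peg_a in the frame of peg_c between -0.015 and 0.015 m and angle between the x axis of each of peg_a, peg_b and the x axis of peg_c, either way round below 0.2 rad and x of peg_b in the frame of peg_c between -0.015 and 0.015 m and angle between each of peg_a, peg_b, peg_c's own z axis and vertical below 0.15 rad and height (world z) of each of peg_a, peg_b, peg_c below 0.012 m and linear speed of each of peg_a, peg_b, peg_c below 0.02 m/s and (x of peg_a in the frame of ruler_grip below -0.048 m or x of peg_a in the frame of ruler_grip above 0.048 m or y of peg_a in the frame of ruler_grip below -0.125 m or y of peg_a in the frame of ruler_grip above 0.125 m) and (x of peg_b in the frame of ruler_grip below -0.048 m or x of peg_b in the frame of ruler_grip above 0.048 m or y of peg_b in the frame of ruler_grip below -0.125 m or y of peg_b in the frame of ruler_grip above 0.125 m) and (x of peg_c in the frame of ruler_grip below -0.048 m or x of peg_c in the frame of ruler_grip above 0.048 m or y of peg_c in the frame of ruler_grip below -0.125 m or y of peg_c in the frame of ruler_grip above 0.125 m) and distance of any of peg_a, peg_b, peg_c from where it was at the start of the episode below 0.04 m and angle between ruler_grip's own z axis and vertical below 0.1 rad and height (world z) of ruler_grip below 0.045 m); the robot touches nothing.
It fails at once if the gripper or arm pushes a peg directly (over 0.5 N) (contact force between any of the fingers, the arm and peg_a above 0.5 N or contact force between any of the fingers, the arm and peg_b above 0.5 N or contact force between any of the fingers, the arm and peg_c above 0.5 N).
It also fails if it takes over 43 s, if anything falls off the work surface, if the arm or the gripper's body presses on something with over 40 N, if the wrist force passes 120 N, or if a joint passes its speed limit or range.

## Robot

A 7-joint arm with a two-finger parallel gripper is mounted at the origin on the work surface. World frame = base frame: x ahead of the robot, y to its left, z up, the work surface at z = 0. Lengths are in m, angles in rad, forces in N, time in s.
With the tool pointing down it reaches from about 0.425 to 0.925 m from the base axis. Payload 6.8 kg.
Tool frame: the origin (TCP) lies midway between the tips of the shut fingers; the grasp point (between the pads) lies 19 mm behind it (arm.grasp_offset is the distance from the TCP to the grasp point, in m); z points along the fingers, y is the line along which they close (so a half turn about z gives the same grasp; the last joint's range is limited). The gripper opens to 88 mm and grips with 3 to 60 N. Pads are 20 mm wide; open, the fingers measure 115 mm over their backs; the gripper's body (75 mm by 178 mm) begins 61 mm behind the grasp point.
Start: joints at [-0.108, 0.477, 0.022, 1.555, -0.011, 1.109, -0.083], TCP at [0.675, 0, 0.223] pointing down, gripper open.
Joint ranges: [-2.96, 2.96], [-0.34, 2.1], [-1.41, 1.46], [0.24, 2.44], [-1.37, 4.51], [0.17, 1.92], [-2.96, 2.96]. Speed limits (rad/s): [2.39, 2.39, 3.14, 3.14, 3.14, 3.14, 3.14].

## Interface

Orientations are given as a rotation vector (axis times angle).
In Python, from workcell import arm gives the robot as it stands.
- The arm moves only by the tool drive_tool, never from a script. Its arguments are lists of equal length, an entry for each row: "delta_pos": the shift along the tool's x, y, z in m, a list of three; "turn": the turn, a rotation vector about the tool's x, y, z in rad, a list of three; "claw": the closure in counts, from 0 (fully open) to 255 (shut). A call has 1 to 10 rows; each row is the pose to reach, as a shift and turn from the pose commanded when the call began, along the tool's axes at that moment; what a row does not reach only later rows make up. A row lasts 1/10 s, in which the tool goes at most 50 mm and 8.59 degrees, less where a joint would pass 70% of its speed; a pose out of reach is approached as far as the arm can. A call with a gripper value outside its range is refused whole. The fingers move at their own pace and stop on an object; the grip force is fixed at half the most. Time passes only in rows, so rows that repeat a pose let the fingers close. It gives the time, the measured TCP pose, the force, the opening and the grip force at its end, in the units of the state.
- arm.get_state(): the state, without advancing time (a new reading comes with each control period).
- arm.capture(name): name is "scene" or "side" or "wrist"; returns a dict with "pixels" (480x640x3 uint8, blue, green, red), "fx", "fy", "cx", "cy" (pixels), "cam_to_world" (4x4, takes a point from camera to world coordinates). Camera axes: x right, y up, looking along -z (the intrinsics and any distortion apply to the point x, -y, -z); pixel columns grow to the right and rows downward; lengths in m; the calibration is good to about 2 mm. A picture is of the moment at which its call begins. There is no depth.
- arm.hand_in(): hands the job in; it is judged then, once.
The state is a dict: "clock": time; "joints": joint angles; "dq": joint speeds; "tau": joint torques, N m; "eef_pos": TCP position; "orientation": TCP orientation; "contact_force": force on the tool from outside, world axes, zero at the start; "moment": the same for the moment, N m; "gripper_width": opening from 0.0 (shut) to 1.0 (fully open); "finger_force": force on a finger pad.
Only numpy, scipy, OpenCV 4.12 (cv2) and the standard library are available. Lean on these libraries where they do the work, as an engineer would, in place of code of your own. Each camera call takes 0.05 s, during which the arm holds its last target. There are 200 camera calls.

## Working session

There is one attempt and no reset: what is moved stays moved. The work goes in short steps, Python scripts to look and compute and a tool call to move; the robot and the scene stay as the last step left them, time stands still between calls to the robot, and variables do not carry over. Pictures are saved under pics/ and viewed, at most 10 in all, crops included, and the job is handed in when it is done.

Besides the shell and the picture viewer there is one more tool, called after "Call:" in YAML: its name, and indented under it one key for each argument. drive_tool: Moves the arm, as the interface text tells. Its arguments: {"type":"object","properties":{"delta_pos":{"type":"array"},"turn":{"type":"array"},"claw":{"type":"array"}},"required":["delta_pos","turn","claw"]}

```bash
mkdir -p pics; cat > h.py <<'E'
import numpy as np, cv2
from workcell import arm
def cap(n,save=None):
    d=arm.capture(n)
    d={**d,'pixels':np.array(d['pixels'],dtype=np.uint8)}
    if save: cv2.imwrite('pics/'+save,d['pixels'])
    return d
def ray(d,u,v,z):
    T=np.array(d['cam_to_world']); r=T[:3,:3]@np.array([(u-d['cx'])/d['fx'],-(v-d['cy'])/d['fy'],-1.])
    return T[:3,3]+r*(z-T[2,3])/r[2]
def blobs(d,lo,hi,z,amin=40):
    m=cv2.inRange(cv2.cvtColor(d['pixels'],cv2.COLOR_BGR2HSV),lo,hi)
    for c in cv2.findContours(m,cv2.RETR_EXTERNAL,cv2.CHAIN_APPROX_NONE)[0]:
        if cv2.contourArea(c)<amin: continue
        b=cv2.boxPoints(cv2.minAreaRect(c))
        P=np.array([ray(d,u,v,z)[:2] for u,v in c[:,0]],np.float32)
        r=cv2.minAreaRect(P)
        print('area',cv2.contourArea(c),'px',b.mean(0).round(),'world rect',np.round(r[0],4),np.round(r[1],4),round(r[2],1),'corners',cv2.boxPoints(r).round(3).tolist())
E
python3 - <<'E'
from h import *
print(arm.get_state())
im=[]
for n in('scene','wrist'):
    d=cap(n); im.append(d['pixels']); print(n,d.keys(),np.round(d['cam_to_world'],3).tolist(),d['fx'])
    print('blue');blobs(d,(100,120,50),(130,255,255),.018)
    print('yel');blobs(d,(20,120,80),(35,255,255),.05)
cv2.imwrite('pics/a.png',cv2.resize(np.hstack(im),(800,300)))
cv2.imwrite('pics/s.png',im[0])
E
```

```text
{'clock': 0.0, 'joints': array([-0.1081188 ,  0.47778798,  0.02232143,  1.55642844, -0.01150403,
        1.10928181, -0.083115  ]), 'dq': array([ 0.0009752 , -0.00075233,  0.00181521, -0.00120667,  0.00024154,
        0.00094392,  0.00088641]), 'tau': array([-1.31144458e-03, -5.82851672e+01,  1.53386436e+00, -2.72606850e+01,
       -5.43364382e-02,  1.69422745e-02,  2.21527275e-04]), 'eef_pos': array([6.74410019e-01, 1.09507177e-05, 2.21699205e-01]), 'orientation': array([-2.22056930e+00, -2.22065837e+00,  2.10206514e-03]), 'contact_force': array([-0.4562539 , -0.25778021, -0.35102167]), 'moment': array([ 0.00960487, -0.02459668,  0.00605838]), 'finger_force': 0.0, 'gripper_width': 0.9990170632797991}
scene dict_keys(['pixels', 'fx', 'fy', 'cx', 'cy', 'cam_to_world']) [[0.415, -0.703, 0.578, 1.134], [0.91, 0.323, -0.26, -0.321], [-0.004, 0.633, 0.774, 0.862], [0.0, 0.0, 0.0, 1.0]] 532.6350667292382
blue
area 626.5 px [ 39. 330.] world rect [ 0.4663 -0.5858] [0.2226 0.034 ] 8.7 corners [[0.3540000021457672, -0.5860000252723694], [0.35899999737739563, -0.6190000176429749], [0.578999996
[... 2898 characters left out ...]
] 78.2 corners [[0.5830000042915344, 0.035999998450279236], [0.5920000076293945, 0.03400000184774399], [0.597000002861023, 0.061000000685453415], [0.5889999866485596, 0.06300000101327896]]
area 256.0 px [200.  80.] world rect [0.5608 0.1191] [0.0269 0.011 ] 79.9 corners [[0.5529999732971191, 0.10700000077486038], [0.5640000104904175, 0.10499999672174454], [0.5690000057220459, 0.13099999725818634], [0.5580000281333923, 0.13300000131130219]]
area 154.5 px [172.   8.] world rect [0.5416 0.1778] [0.0132 0.0112] 90.0 corners [[0.5360000133514404, 0.17100000381469727], [0.546999990940094, 0.17100000381469727], [0.546999990940094, 0.18400000035762787], [0.5360000133514404, 0.18400000035762787]]
yel
```

View pics/a.png

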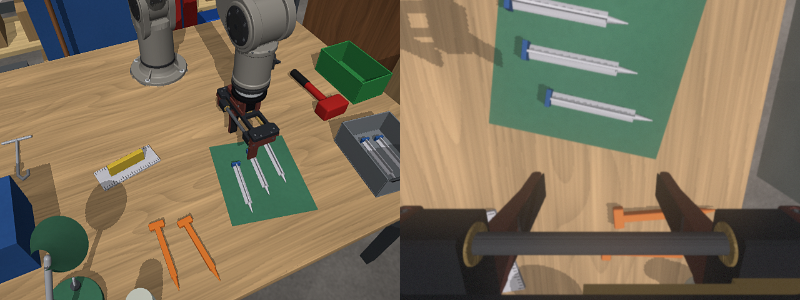

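The overview shows the ruler with its yellow rib left of the robot (at about 201,259 in the full scene image). The three pegs lie on the green mat, with blue heads towards the robot. In the wrist image their heads are at (237,156), (200,80) and (172,8).

Call:
drive_tool:
  delta_pos:
    - [-0.36,-0.224,0.02]
    - [-0.36,-0.224,0.02]
    - [-0.36,-0.224,0.02]
    - [-0.36,-0.224,0.02]
    - [-0.36,-0.224,0.02]
    - [-0.36,-0.224,0.02]
    - [-0.36,-0.224,0.02]
    - [-0.36,-0.224,0.02]
    - [-0.36,-0.224,0.02]
    - [-0.36,-0.224,0.02]
  turn:
    - [0,0,0]
    - [0,0,0]
    - [0,0,0]
    - [0,0,0]
    - [0,0,0]
    - [0,0,0]
    - [0,0,0]
    - [0,0,0]
    - [0,0,0]
    - [0,0,0]
  claw: [0,0,0,0,0,0,0,0,0,0]

```text
clock: 1.1
eef_pos: [0.4472, -0.3642, 0.2023]
orientation: [-2.23, -2.212, 0.004]
contact_force: [0.0, -0.7, -0.4]
gripper_width: 0.999
finger_force: 0.0
```

Call:
drive_tool:
  delta_pos:
    - [0,0,0]
    - [0,0,0]
    - [0,0,0]
  turn:
    - [0,0,0]
    - [0,0,0]
    - [0,0,0]
  claw: [0,0,0]

```text
clock: 1.4
eef_pos: [0.4522, -0.3584, 0.2026]
orientation: [-2.218, -2.224, -0.001]
contact_force: [-0.1, 0.4, 0.3]
gripper_width: 0.996
finger_force: 0.0
```

```bash
python3 - <<'E'
from h import *
s=arm.get_state();print(s['clock'],s['eef_pos'],s['orientation'])
d=cap('wrist'); im=[d['pixels']]; print(np.round(d['cam_to_world'],3).tolist())
blobs(d,(20,100,70),(35,255,255),.05,200)
d=cap('scene'); im.append(d['pixels']); blobs(d,(100,120,50),(130,255,255),.018,40)
cv2.imwrite('pics/b.png',cv2.resize(np.hstack(im),(800,300)))
E
```

```text
1.4 [ 0.4521694  -0.35839515  0.20255616] [-2.21805953e+00 -2.22443437e+00 -9.44956559e-04]
[[1.0, -0.002, -0.001, 0.451], [0.003, 0.954, 0.3, -0.275], [0.0, -0.3, 0.954, 0.366], [0.0, 0.0, 0.0, 1.0]]
area 2551.5 px [318. 110.] world rect [ 0.4501 -0.2706] [0.0149 0.1183] 11.3 corners [[0.4309999942779541, -0.21400000154972076], [0.45399999618530273, -0.33000001311302185], [0.4690000116825104, -0.3269999921321869], [0.44600000977516174, -0.210999995470047]]
area 4755.5 px [  7. 366.] world rect [ 0.5088 -0.6151] [0.3395 0.0977] 0.1 corners [[0.33899998664855957, -0.5659999847412109], [0.33899998664855957, -0.6639999747276306], [0.6790000200271606, -0.6639999747276306], [0.6790000200271606, -0.5659999847412109]]
area 63.0 px [377. 262.] world rect [0.5946 0.0445] [0.0307 0.0179] 78.0 corners [[0.5830000042915344, 0.03099999949336052], [0.6000000238418579, 0.02800000086426735], [0.6069999933242798, 0.057999998331069946], [0.5889999866485596, 0.061000000685453415]]
area 58.5 px [400. 240.] world rect [0.5644 0.115 ] [0.031  0.0188] 78.3 corners [[0.5519999861717224, 0.10199999809265137]
[... 960 characters left out ...]
 [[-0.3230000138282776, 0.4620000123977661], [-0.3230000138282776, 0.2800000011920929], [-0.22100000083446503, 0.2800000011920929], [-0.22100000083446503, 0.4620000123977661]]
area 72.5 px [291.  22.] world rect [-0.3501  0.251 ] [0.0084 0.2696] 69.4 corners [[-0.4779999852180481, 0.29499998688697815], [-0.22499999403953552, 0.20000000298023224], [-0.22200000286102295, 0.20800000429153442], [-0.4749999940395355, 0.3019999861717224]]
area 7715.5 px [156.  35.] world rect [-0.4455 -0.143 ] [0.3229 0.5058] 79.1 corners [[-0.7239999771118164, -0.2540000081062317], [-0.2280000001192093, -0.3490000069141388], [-0.16699999570846558, -0.03200000151991844], [-0.6629999876022339, 0.06300000101327896]]
```

View pics/b.png

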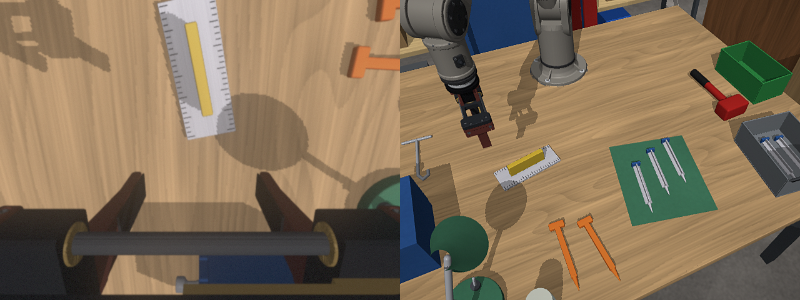

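The wrist view shows the ruler with its rib at (318,110). That gives a rib centre of (0.450, -0.271) and a yaw of +11.3°. The scene view shows all three heads, at (377,262), (400,240) and (424,224).

Call:
drive_tool:
  delta_pos:
    - [0.045,-0.001,0]
    - [0.0895,-0.001,0.02]
    - [0.0895,-0.001,0.06]
    - [0.0895,-0.001,0.1]
    - [0.0895,-0.001,0.14]
    - [0.0895,-0.001,0.165]
    - [0.0895,-0.001,0.18]
    - [0.0895,-0.001,0.187]
    - [0.0895,-0.001,0.187]
    - [0.0895,-0.001,0.187]
  turn:
    - [0,0,-0.1]
    - [0,0,-0.197]
    - [0,0,-0.197]
    - [0,0,-0.197]
    - [0,0,-0.197]
    - [0,0,-0.197]
    - [0,0,-0.197]
    - [0,0,-0.197]
    - [0,0,-0.197]
    - [0,0,-0.197]
  claw: [0,0,0,0,0,0,0,0,0,0]

```text
clock: 2.5
eef_pos: [0.4507, -0.2706, 0.0164]
orientation: [1.991, 2.429, 0.001]
contact_force: [0.2, -0.3, 0.8]
gripper_width: 1.002
finger_force: 0.0
```

Call:
drive_tool:
  delta_pos:
    - [0,0,0]
    - [0,0,0]
    - [0,0,0]
    - [0,0,0]
    - [0,0,0]
    - [0,0,0]
    - [0,0,0]
    - [0,0,0]
    - [0,0,0]
    - [0,0,0]
  turn:
    - [0,0,0]
    - [0,0,0]
    - [0,0,0]
    - [0,0,0]
    - [0,0,0]
    - [0,0,0]
    - [0,0,0]
    - [0,0,0]
    - [0,0,0]
    - [0,0,0]
  claw: [255,255,255,255,255,255,255,255,255,255]

```text
clock: 3.5
eef_pos: [0.4501, -0.2705, 0.0156]
orientation: [1.992, 2.429, 0.0]
contact_force: [0.2, 0.2, 0.2]
gripper_width: 0.181
finger_force: 30.0
```

Call:
drive_tool:
  delta_pos:
    - [0,0,-0.03]
    - [0,0,-0.06]
    - [0.03,0.007,-0.06]
    - [0.07,0.016,-0.06]
    - [0.11,0.0255,-0.06]
    - [0.15,0.035,-0.06]
    - [0.19,0.044,-0.06]
    - [0.23,0.053,-0.06]
    - [0.27,0.0625,-0.06]
    - [0.31,0.0715,-0.06]
  turn:
    - [0,0,0]
    - [0,0,0]
    - [0,0,0.04]
    - [0,0,0.08]
    - [0,0,0.12]
    - [0,0,0.16]
    - [0,0,0.2]
    - [0,0,0.24]
    - [0,0,0.28]
    - [0,0,0.32]
  claw: [255,255,255,255,255,255,255,255,255,255]

```text
clock: 4.5
eef_pos: [0.4587, 0.049, 0.0754]
orientation: [-2.355, -2.078, 0.001]
contact_force: [0.8, 0.1, -4.0]
gripper_width: 0.184
finger_force: 30.0
```

```bash
python3 - <<'E'
from h import *
from scipy.spatial.transform import Rotation as R
s=arm.get_state();r=R.from_rotvec(s['orientation']).as_matrix()
# tool command frame: nominal at last command
yaw=0.197-0.32; rx=np.array([-np.sin(yaw),np.cos(yaw),0]); ry=np.array([np.cos(yaw),np.sin(yaw),0])
y0=.197; x0=np.array([-np.sin(y0),np.cos(y0)]);yy=np.array([np.cos(y0),np.sin(y0)])
p=np.array([.450,-.2705])+.31*x0+.0715*yy
print(s['clock'],s['eef_pos'],p,r[:,1].round(3)); g=np.array([.462,.136])-p
print('delta tool',g@rx[:2],g@ry[:2],'turn',0.204+yaw)
E
```

```text
4.5 [0.45872776 0.04901794 0.07537707] [0.4594413 0.0474986] [ 0.992 -0.124 -0.001]
delta tool 0.08814669795363894 -0.00831887981115984 turn 0.08099999999999999
```

Call:
drive_tool:
  delta_pos:
    - [0.04,-0.004,0]
    - [0.07,-0.007,0]
    - [0.088,-0.0085,0]
    - [0.088,-0.0085,0.02]
    - [0.088,-0.0085,0.04]
    - [0.088,-0.0085,0.053]
    - [0.088,-0.0085,0.058]
    - [0.088,-0.0085,0.058]
    - [0.088,-0.0085,0.058]
  turn:
    - [0,0,0.04]
    - [0,0,0.081]
    - [0,0,0.081]
    - [0,0,0.081]
    - [0,0,0.081]
    - [0,0,0.081]
    - [0,0,0.081]
    - [0,0,0.081]
    - [0,0,0.081]
  claw: [255,255,255,255,255,255,255,255,255]

```text
clock: 5.4
eef_pos: [0.4622, 0.1358, 0.0181]
orientation: [2.436, 1.983, 0.001]
contact_force: [0.4, -0.3, -3.0]
gripper_width: 0.18
finger_force: 30.0
```

```bash
python3 - <<'E'
from h import *
s=arm.get_state();print(s['clock'],s['eef_pos'])
im=[]
for n in ('wrist','scene'):
    d=cap(n); im.append(d['pixels']); print(n); blobs(d,(100,120,50),(130,255,255),.018,40)
cv2.imwrite('pics/c.png',cv2.resize(np.hstack(im),(800,300)))
E
```

```text
5.4 [0.46221342 0.13580768 0.01806312]
wrist
area 60.5 px [576. 411.] world rect [0.5865 0.0366] [0.0042 0.0076] 78.2 corners [[0.5820000171661377, 0.03500000014901161], [0.5899999737739563, 0.03400000184774399], [0.5910000205039978, 0.03799999877810478], [0.5830000042915344, 0.039000000804662704]]
area 718.0 px [520. 287.] world rect [0.559  0.1197] [0.0283 0.0082] 78.6 corners [[0.5519999861717224, 0.10700000077486038], [0.5600000023841858, 0.10499999672174454], [0.5659999847412109, 0.13300000131130219], [0.5580000281333923, 0.1340000033378601]]
area 918.5 px [474. 157.] world rect [0.5416 0.188 ] [0.0272 0.0073] 80.3 corners [[0.5360000133514404, 0.17499999701976776], [0.5429999828338623, 0.17399999499320984], [0.546999990940094, 0.20100000500679016], [0.5400000214576721, 0.20200000703334808]]
scene
area 4755.5 px [  7. 366.] world rect [ 0.5088 -0.6151] [0.3395 0.0977] 0.1 corners [[0.33899998664855957, -0.5659999847412109], [0.33899998664855957, -0.6639999747276306], [0.6790000200271606, -0.6639999747276306], [0.6790000200271606, -0.5659999847412109]]
area 62.0 px [377. 262.] wo
[... 1580 characters left out ...]
0.4779999852180481, 0.29499998688697815], [-0.22499999403953552, 0.20000000298023224], [-0.22200000286102295, 0.20800000429153442], [-0.4749999940395355, 0.3019999861717224]]
area 8664.0 px [150.  31.] world rect [-0.4941 -0.1487] [0.5456 0.3548] 0.1 corners [[-0.7670000195503235, 0.02800000086426735], [-0.7670000195503235, -0.32600000500679016], [-0.22100000083446503, -0.32600000500679016], [-0.22100000083446503, 0.028999999165534973]]
area 2770.0 px [72. 45.] world rect [-0.5253 -0.3884] [0.6103 0.0936] 4.0 corners [[-0.8330000042915344, -0.3630000054836273], [-0.8270000219345093, -0.4560000002384186], [-0.21799999475479126, -0.414000004529953], [-0.2240000069141388, -0.32100000977516174]]
```

View pics/c.png

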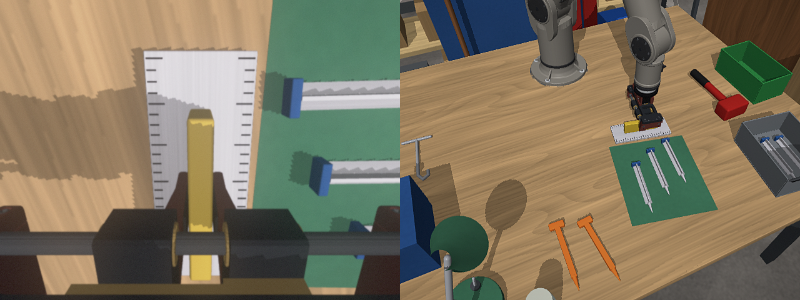

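The wrist view shows the ruler edge (right edge at about x=255 of the half-size image) parallel to the heads, with a gap before the nearest head at (290,97). The scene view agrees, so I'll push along tool y.

Call:
drive_tool:
  delta_pos:
    - [0,0.008,0]
    - [0,0.016,0]
    - [0,0.024,0]
    - [0,0.03,0]
    - [0,0.036,0]
    - [0,0.042,0]
    - [0,0.048,0]
    - [0,0.054,0]
    - [0,0.06,0]
    - [0,0.066,0]
  turn:
    - [0,0,0]
    - [0,0,0]
    - [0,0,0]
    - [0,0,0]
    - [0,0,0]
    - [0,0,0]
    - [0,0,0]
    - [0,0,0]
    - [0,0,0]
    - [0,0,0]
  claw: [255,255,255,255,255,255,255,255,255,255]

```text
clock: 6.5
eef_pos: [0.5268, 0.1224, 0.0176]
orientation: [-2.436, -1.984, 0.0]
contact_force: [0.1, 0.1, -3.7]
gripper_width: 0.179
finger_force: 30.0
```

Call:
drive_tool:
  delta_pos:
    - [0,0.005,0]
    - [0,0.01,0]
    - [0,0.015,0]
    - [0,0.02,0]
    - [0,0.024,0]
    - [0,0.028,0]
    - [0,0.031,0]
    - [0,0.034,0]
    - [0,0.034,0]
    - [0,0.034,0]
  turn:
    - [0,0,0]
    - [0,0,0]
    - [0,0,0]
    - [0,0,0]
    - [0,0,0]
    - [0,0,0]
    - [0,0,0]
    - [0,0,0]
    - [0,0,0]
    - [0,0,0]
  claw: [255,255,255,255,255,255,255,255,255,255]

```text
clock: 7.5
eef_pos: [0.5599, 0.1156, 0.0177]
orientation: [2.436, 1.983, 0.001]
contact_force: [0.0, 0.2, -3.5]
gripper_width: 0.179
finger_force: 30.0
```

```bash
python3 - <<'E'
from h import *
s=arm.get_state();print(s['clock'],s['eef_pos'],s['orientation'])
im=[]
for n in ('wrist','scene'):
    d=cap(n); im.append(d['pixels'] if n=='wrist' else cv2.resize(d['pixels'][180:340,300:513],(640,480))); print(n); blobs(d,(100,120,50),(130,255,255),.018,25)
cv2.imwrite('pics/d.png',cv2.resize(np.hstack(im),(800,300)))
E
```

```text
7.5 [0.55993042 0.11560344 0.0177007 ] [2.43608597e+00 1.98339256e+00 5.29257097e-04]
wrist
area 585.0 px [411. 288.] world rect [0.6038 0.11  ] [0.0267 0.0068] 78.2 corners [[0.5979999899864197, 0.09799999743700027], [0.6039999723434448, 0.09600000083446503], [0.6100000143051147, 0.12200000137090683], [0.6029999852180481, 0.12399999797344208]]
area 796.0 px [422. 157.] world rect [0.6168 0.1723] [0.0265 0.0066] 78.1 corners [[0.6110000014305115, 0.1599999964237213], [0.6169999837875366, 0.1589999943971634], [0.6230000257492065, 0.1850000023841858], [0.6159999966621399, 0.1860000044107437]]
scene
area 4755.5 px [  7. 366.] world rect [ 0.5088 -0.6151] [0.3395 0.0977] 0.1 corners [[0.33899998664855957, -0.5659999847412109], [0.33899998664855957, -0.6639999747276306], [0.6790000200271606, -0.6639999747276306], [0.6790000200271606, -0.5659999847412109]]
area 62.0 px [377. 263.] world rect [0.5952 0.0443] [0.0307 0.0166] 78.0 corners [[0.5839999914169312, 0.03099999949336052], [0.6000000238418579, 0.02800000086426735], [0.6069999933242798, 0.057999998331069946], [0.5899999737739563, 0.06
[... 1364 characters left out ...]
-0.4779999852180481, 0.2939999997615814], [-0.22499999403953552, 0.20000000298023224], [-0.22200000286102295, 0.20800000429153442], [-0.4749999940395355, 0.3019999861717224]]
area 8708.0 px [150.  31.] world rect [-0.4941 -0.1487] [0.5456 0.3548] 0.1 corners [[-0.7670000195503235, 0.02800000086426735], [-0.7670000195503235, -0.32600000500679016], [-0.22100000083446503, -0.32600000500679016], [-0.22100000083446503, 0.028999999165534973]]
area 2770.0 px [72. 45.] world rect [-0.5253 -0.3884] [0.6103 0.0936] 4.0 corners [[-0.8330000042915344, -0.3630000054836273], [-0.8270000219345093, -0.4560000002384186], [-0.21799999475479126, -0.414000004529953], [-0.2240000069141388, -0.32100000977516174]]
```

View pics/d.png

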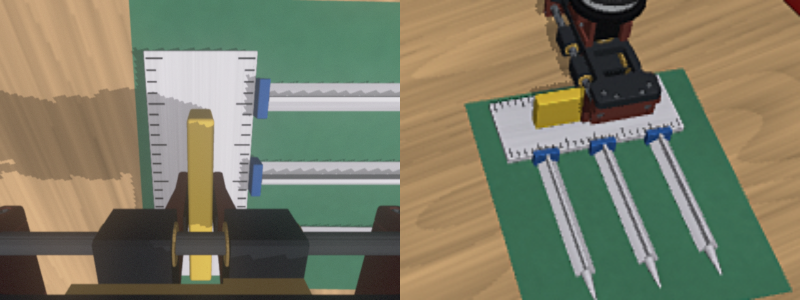

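All three heads are level against the ruler edge in both views, at (262,97) and (256,177) in the wrist view and (546,155), (603,146) and (657,134) in the scene crop. I'll push 4 mm more to be sure of contact, draw back, lower and release.

Call:
drive_tool:
  delta_pos:
    - [0,0.002,0]
    - [0,0.004,0]
    - [0,0.004,0]
    - [0,0.004,0]
    - [0,0.004,0]
    - [0,-0.006,0]
    - [0,-0.02,0]
    - [0,-0.04,0]
    - [0,-0.05,0]
    - [0,-0.05,0]
  turn:
    - [0,0,0]
    - [0,0,0]
    - [0,0,0]
    - [0,0,0]
    - [0,0,0]
    - [0,0,0]
    - [0,0,0]
    - [0,0,0]
    - [0,0,0]
    - [0,0,0]
  claw: [255,255,255,255,255,255,255,255,255,255]

```text
clock: 8.6
eef_pos: [0.5089, 0.1263, 0.0176]
orientation: [-2.434, -1.985, 0.002]
contact_force: [-0.6, 0.1, -3.7]
gripper_width: 0.18
finger_force: 30.0
```

Call:
drive_tool:
  delta_pos:
    - [0,0,0.001]
    - [0,0,0.002]
    - [0,0,0.002]
    - [0,0,0.002]
    - [0,0,0.002]
    - [0,0,0.002]
    - [0,0,0.002]
    - [0,0,0.002]
    - [0,0,0.002]
  turn:
    - [0,0,0]
    - [0,0,0]
    - [0,0,0]
    - [0,0,0]
    - [0,0,0]
    - [0,0,0]
    - [0,0,0]
    - [0,0,0]
    - [0,0,0]
  claw: [255,255,255,0,0,0,0,0,0]

```text
clock: 9.5
eef_pos: [0.5108, 0.1258, 0.0157]
orientation: [2.436, 1.984, 0.0]
contact_force: [-0.1, -0.2, 0.1]
gripper_width: 0.69
finger_force: 0.0
```

Call:
drive_tool:
  delta_pos:
    - [0,0,-0.01]
    - [0,0,-0.03]
    - [0,0,-0.07]
    - [0,0,-0.11]
    - [0,0,-0.15]
    - [0,0,-0.15]
    - [0,0,-0.15]
  turn:
    - [0,0,0]
    - [0,0,0]
    - [0,0,0]
    - [0,0,0]
    - [0,0,0]
    - [0,0,0]
    - [0,0,0]
  claw: [0,0,0,0,0,0,0]

```text
clock: 10.2
eef_pos: [0.5113, 0.126, 0.167]
orientation: [2.436, 1.983, 0.004]
contact_force: [-0.1, 0.4, -0.8]
gripper_width: 1.002
finger_force: 0.0
```

```bash
python3 - <<'E'
from h import *
s=arm.get_state();print(s['clock'],s['eef_pos'],s['gripper_width'])
im=[]
for n in ('wrist','scene'):
    d=cap(n); im.append(d['pixels'] if n=='wrist' else cv2.resize(d['pixels'][180:340,300:513],(640,480))); print(n); blobs(d,(100,120,50),(130,255,255),.018,25) if n=='wrist' else blobs({**d,'pixels':np.where((np.mgrid[:480,:640][0]>200)[...,None]&(np.mgrid[:480,:640][1]>300)[...,None],d['pixels'],0).astype(np.uint8)},(100,120,50),(130,255,255),.018,25)
cv2.imwrite('pics/e.png',cv2.resize(np.hstack(im),(800,300)))
E
```

```text
10.2 [0.51130825 0.1259559  0.16702749] 1.002089106722698
wrist
area 43.0 px [424. 270.] world rect [0.5963 0.0574] [0.0077 0.007 ] 65.6 corners [[0.5920000076293945, 0.054999999701976776], [0.5979999899864197, 0.052000001072883606], [0.6010000109672546, 0.05900000035762787], [0.5950000286102295, 0.06199999898672104]]
area 200.0 px [430. 214.] world rect [0.607  0.1098] [0.0275 0.0072] 78.6 corners [[0.6010000109672546, 0.09700000286102295], [0.6079999804496765, 0.09600000083446503], [0.6129999756813049, 0.12300000339746475], [0.6060000061988831, 0.12399999797344208]]
area 236.0 px [436. 141.] world rect [0.6198 0.1714] [0.026  0.0077] 78.3 corners [[0.6129999756813049, 0.1589999943971634], [0.6209999918937683, 0.15800000727176666], [0.6259999871253967, 0.18299999833106995], [0.6190000176429749, 0.1850000023841858]]
scene
area 61.5 px [378. 264.] world rect [0.5994 0.0434] [0.0305 0.018 ] 76.9 corners [[0.5870000123977661, 0.03099999949336052], [0.6050000190734863, 0.026000000536441803], [0.6119999885559082, 0.0560000017285347], [0.593999981880188, 0.05999999865889549]]
area 66.0 px 
[... 291 characters left out ...]
] [0.0337 0.0177] 82.2 corners [[0.6129999756813049, 0.1509999930858612], [0.6309999823570251, 0.14900000393390656], [0.6349999904632568, 0.18199999630451202], [0.6179999709129333, 0.1850000023841858]]
area 51.0 px [583. 223.] world rect [0.6836 0.4878] [0.0403 0.015 ] 88.1 corners [[0.675000011920929, 0.46799999475479126], [0.6899999976158142, 0.46700000762939453], [0.6919999718666077, 0.5080000162124634], [0.6769999861717224, 0.5080000162124634]]
area 54.5 px [605. 220.] world rect [0.6956 0.5368] [0.0138 0.0436] 2.1 corners [[0.6880000233650208, 0.5580000281333923], [0.6899999976158142, 0.5149999856948853], [0.703000009059906, 0.5149999856948853], [0.7020000219345093, 0.5590000152587891]]
```

View pics/e.png

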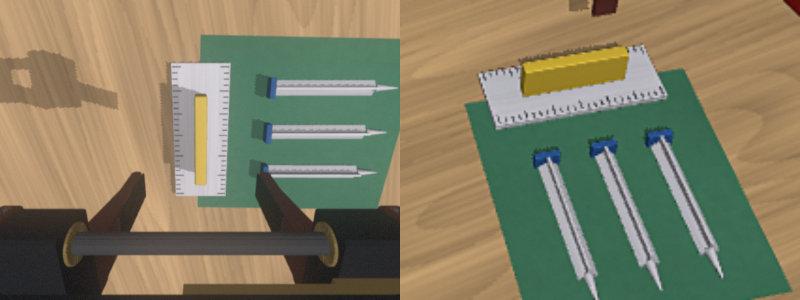

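The heads are level, at (272,88), (267,132) and (265,170) in the wrist view. The ruler lies flat and clear of them, and the gripper is free above, so I'm handing in.

```bash
python3 -c "
from workcell import arm
print(arm.hand_in())"
```

```text
the job is handed in; nothing more can be done
None
```

I handed the job in at about 10 s on the robot clock (no verdict came back): by my camera measurements the three heads are level to within about 1 mm, the farthest peg moved about 4 mm, and the ruler lies flat about 5 cm clear of the heads with the gripper up and open.

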